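Gauge a rolling slat and file it by thickness

ROBOT

A 6-joint arm with a two-finger parallel gripper is mounted at the origin on the work surface. World frame = base frame: x ahead of the robot, y to its left, z up, the work surface at z = 0. Lengths are in m, angles in rad, forces in N, time in s.
With the tool pointing down it reaches from about 0.325 to 0.775 m from the base axis. Payload 9.3 kg.
Tool frame: the origin (TCP) lies at the very end of the fingers, on their centre line; the grasp point (between the pads) lies 19 mm behind it; z points along the fingers, y is the line along which they close (so a half turn about z gives the same grasp; the last joint's range is limited). The gripper opens to 85 mm and grips with 20 to 120 N. Pads are 22 mm wide; open, the fingers measure 114 mm over their backs; the gripper's body (76 mm by 85 mm) begins 54 mm behind the grasp point. The pads swing forward as they close: fully open they stand 13 mm farther back than shut.
Start: joints at [-1.475, 0.259, 0.021, 1.334, 0, 1.418], TCP at [0.135, -0.533, 0.231] pointing down, gripper open.
Joint ranges: [-3.04, 3.04], [-0.91, 1.82], [-1.04, 1.36], [-1.92, 1.95], [-1.52, 1.45], [-3.14, 3.14]. Speed limits (rad/s): [2.22, 2.22, 2.79, 3.14, 3.14, 3.14].

INTERFACE

Orientations are given as a rotation vector (axis times angle).
In Python, from plant import ctrl gives the robot as it stands. Calls block until the motion is done:
- ctrl.move_pose(position, orientation): joint-space move of the TCP to a pose.
- ctrl.move_straight(position, frame=None, velocity=0.15): straight line of the TCP; frame=None keeps the orientation; velocity is the mean speed in m/s.
- ctrl.movej(angles): joint-space move.
- ctrl.grip(opening, strength=None): finger opening in m; strength is the grip in N (None keeps the last); returns when the fingers have stopped.
- ctrl.pause(seconds).
- ctrl.solve_ik(position, orientation): joint angles nearest the present ones, or None.
- ctrl.observe(): the state.
- ctrl.grab_frame(name): name is "scene" or "top" or "wrist"; returns a dict with "color" (420x560x3 uint8, red, green, blue), "intrinsics" (3x3 intrinsics, pixels), "R" (3x3) and "t" (3): a world point X has camera coordinates R X + t; the wrist camera has in their place "mount" (4x4, takes a point from camera to tool coordinates, whose origin is the TCP and whose axes are the flange's). Camera axes: x right, y down, z forward; pixel columns grow to the right and rows downward; lengths in m; the calibration is good to about 2 mm. A picture is of the moment at which its call begins: read the wrist's pose just before it. There is no depth.
A pose or a line that the arm cannot do raises ctrl.MotionError and nothing moves.
- ctrl.close_job(): hands the job in; it is judged then, once.
The state is a dict: "t": time; "qpos": joint angles; "qvel": joint speeds; "effort": joint torques, N m; "tcp_pos": TCP position; "tool_rot": TCP orientation; "wrist_force": force on the tool from outside, world axes, zero at the start; "torque": the same for the moment, N m; "opening": finger opening in m; "grip_force": force on a finger pad.
Only numpy, scipy, OpenCV 4.12 (cv2) and the standard library are available. Lean on these libraries where they do the work, as an engineer would, in place of code of your own. Each camera call takes 0.05 s, during which the arm holds its last target. There are 200 camera calls.

TASK

The rolling slat lying by itself nearest the robot has not been sorted yet. Slide it flat along the plate of the tapered gauge until it wedges snugly under both lips (gently: do not jam it) and see at which pips its far edge stops; then take it out, lay it flat in the tray compartment with the same number of pips and let go, leaving the other two slats and everything else where they are.

Things in the scene. Friction and masses are not known exactly. Their poses are not given: they have to be found in the camera images.
- slat_p: one of three like-looking beech slats, 170 mm long, 24 wide, lying flat; one is 8, one 10, one 12 mm thick, and neither name nor place tells which. Origin: centre of the underside; x across the width, y along the length. One of the three (any of them) starts by itself nearest the robot (world x under 0.52), the other two side by side farther back (x over 0.65)
- slat_q: one of three like-looking beech slats, 170 mm long, 24 wide, lying flat; one is 8, one 10, one 12 mm thick, and neither name nor place tells which. Origin: centre of the underside; x across the width, y along the length. One of the three (any of them) starts by itself nearest the robot (world x under 0.52), the other two side by side farther back (x over 0.65)
- slat_r: one of three like-looking beech slats, 170 mm long, 24 wide, lying flat; one is 8, one 10, one 12 mm thick, and neither name nor place tells which. Origin: centre of the underside; x across the width, y along the length. One of the three (any of them) starts by itself nearest the robot (world x under 0.52), the other two side by side farther back (x over 0.65)
- gauge: tapered thickness gauge, fixed: aluminium plate 180 x 210 mm (x -95 to +85, y -105 to +105), 10 mm thick. Origin: underside of the plate. A slat lies along the gauge's y and slides flat on the plate to +x (away from the robot) under two lips on cheeks (cheeks' inner faces y = -90, +90, tops 40 mm over the bench). The plate is open for laying a slat on before x = -12, and open above between the lips (y -64 to +64)
- gauge_mouth (a point): mid mouth, on the plate's upper face where the lips begin (gauge x = -10, y = 0, z = 10 mm). The gap under the lips is 16 mm here and narrows 1 mm in every 7 mm of +x; a slat lying flat binds where the gap equals its thickness. A slat held off the plate binds too early
- lip_left: sloping steel lip on the gauge's +y cheek, over y = 64 to 90 mm, x = -10 to +75 mm; highest part 35 mm over the bench. Origin: its lower edge at the mouth. A push of about 6 to 12 N wedges a slat snugly; much harder pushing jams it (at most 8 N on each lip)
- lip_right: the same lip on the -y cheek (y = -64 to -90 mm)
- stop_one (a point): on the plate's scribed line by the one-pip mark of the lips, where an 8 mm slat's far edge stops (gauge x = 46 mm; slat centre then at 34)
- stop_two (a point): the same at the two-pip mark, for a 10 mm slat (far edge at gauge x = 32 mm; slat centre at 20)
- stop_three (a point): the same at the three-pip mark, for a 12 mm slat (far edge at gauge x = 18 mm; slat centre at 6)
- tray: wooden slat tray, fixed, 248 (x) x 210 (y) x 20 mm high: three compartments one behind the other along x, each 76 (x) x 200 (y) mm inside, floor 4 mm above the bench, walls 5 mm. Origin: underside centre. Brass pips on its end walls: one, two and three, from the compartment nearest the robot (x = -81 mm) to the far one (x = +81). Slats lie along the tray's y
- tray_one (a point): centre of the floor of the one-pip compartment (8 mm slats), nearest the robot
- tray_two (a point): centre of the floor of the two-pip compartment (10 mm slats), middle
- tray_three (a point): centre of the floor of the three-pip compartment (12 mm slats), farthest from the robot
- bowl: open turned wooden bowl, 130 mm across, 55 high, back right; bystander, leave it alone
- stamp: turned wooden bread stamp, 48 mm foot, 68 high, front left; bystander, leave it alone
- shaker: steel flour shaker, 66 mm across, 116 high, back left; bystander, leave it alone
- scraper: bench scraper, steel blade 78 x 125 mm with a wooden grip, lying front right; bystander, leave it alone
- weight_big: brass scale weight, 48 mm across, 45 high, right; bystander, leave it alone
- weight_small: brass scale weight, 36 mm across, 35 high, right; bystander, leave it alone
- brush: flour brush, lying at the left edge; bystander, leave it alone

How it is judged:
On the way:
1. a slat held by the robot is wedged flat in the gauge: touching both lips with more than 1 N each, its centre within 6 mm of the true stop for its thickness, for 0.2 s (((contact force between slat_p and lip_left above 1 N and contact force between slat_p and lip_right above 1 N and contact force between the fingers and slat_p above 1 N and x of slat_p in the frame of gauge between 0.014 and 0.026 m and z of slat_p in the frame of gauge below 0.013 m) or (contact force between slat_q and lip_left above 1 N and contact force between slat_q and lip_right above 1 N and contact force between the fingers and slat_q above 1 N and x of slat_q in the frame of gauge between 0 and 0.012 m and z of slat_q in the frame of gauge below 0.013 m) or (contact force between slat_r and lip_left above 1 N and contact force between slat_r and lip_right above 1 N and contact force between the fingers and slat_r above 1 N and x of slat_r in the frame of gauge between 0.028 and 0.04 m and z of slat_r in the frame of gauge below 0.013 m))), for 0.2 s.
At the end, for the whole second after the job is handed in: the slat that began nearest the robot lies flat and at rest on the floor of the tray compartment for its own thickness (centre within 28 mm across and 20 mm along of the compartment's centre), released; the other two slats lie within 20 mm of where they began at the back (((x of slat_p in the frame of tray between -0.028 and 0.028 m and y of slat_p in the frame of tray between -0.02 and 0.02 m and z of slat_p in the frame of tray below 0.007 m and angle between slat_p's own z axis and vertical below 0.06 rad and linear speed of slat_p below 0.01 m/s and world x of each of slat_q, slat_r above 0.6 m and distance of each of slat_q, slat_r from where it was at the start of the episode below 0.02 m) or (x of slat_q in the frame of tray between 0.053 and 0.109 m and y of slat_q in the frame of tray between -0.02 and 0.02 m and z of slat_q in the frame of tray below 0.007 m and angle between slat_q's own z axis and vertical below 0.06 rad and linear speed of slat_q below 0.01 m/s and world x of each of slat_p, slat_r above 0.6 m and distance of each of slat_p, slat_r from where it was at the start of the episode below 0.02 m) or (x of slat_r in the frame of tray between -0.109 and -0.053 m and y of slat_r in the frame of tray between -0.02 and 0.02 m and z of slat_r in the frame of tray below 0.007 m and angle between slat_r's own z axis and vertical below 0.06 rad and linear speed of slat_r below 0.01 m/s and world x of each of slat_p, slat_q above 0.6 m and distance of each of slat_p, slat_q from where it was at the start of the episode below 0.02 m))); the robot touches nothing.
It fails at once if the slat is jammed: more than 8 N between a slat and a lip of the gauge (contact force between any of slat_p, slat_q, slat_r and lip_left above 8 N or contact force between any of slat_p, slat_q, slat_r and lip_right above 8 N).
It fails at once if a slat is let go in the air, more than 60 mm above the bench ((height (world z) of slat_p above 0.06 m and contact force between the fingers and slat_p below 0.05 N) or (height (world z) of slat_q above 0.06 m and contact force between the fingers and slat_q below 0.05 N) or (height (world z) of slat_r above 0.06 m and contact force between the fingers and slat_r below 0.05 N)).
It fails at once if a bystander is pushed more than 30 mm from its place (distance of any of bowl, stamp, shaker, scraper, weight_big, weight_small, brush from where it was at the start of the episode above 0.03 m).
It also fails if it takes over 64 s, if anything falls off the work surface, if the arm or the gripper's body presses on something with over 40 N, if the wrist force passes 120 N, or if a joint passes its speed limit or range.

## Working session

There is one attempt and no reset: what is moved stays moved. The work goes in short steps, each a Python script; the robot and the scene stay as the last script left them, time stands still between calls to the robot, and variables do not carry over. Pictures are saved under pics/ and viewed, at most 10 in all, crops included, and the job is handed in when it is done.

```bash
ls; mkdir -p pics; python3 - <<'E'
from plant import ctrl
import cv2,pickle
o=ctrl.observe();print(o['t'],o['tcp_pos'],o['tool_rot'],o['wrist_force'],o['opening'])
for n in("scene","top"):
    f=ctrl.grab_frame(n);pickle.dump(f,open(n+'.pkl','wb'))
    cv2.imwrite(f'pics/{n}0.png',f['color'][:,:,::-1]);print(f['intrinsics'],f['R'],f['t'])
E
```

```text
pics
0.0 [ 0.13540201 -0.53277164  0.23067151] [-3.11598163e+00 -3.89642032e-01 -6.12434162e-05] [-0.75140856  0.33074456  0.05839973] 0.08497811595428673
[[407.31072535   0.         277.8932062 ]
 [  0.         407.31072535 214.43362034]
 [  0.           0.           1.        ]] [[-0.8393518   0.54357383  0.00400517]
 [ 0.33214178  0.51867683 -0.78781736]
 [-0.43031428 -0.65992564 -0.61589591]] [ 0.42062482 -0.12206235  1.61406985]
[[389.1937811   0.        280.1586631]
 [  0.        389.1937811 206.1741232]
 [  0.          0.          1.       ]] [[ 0.02335941 -0.99968059 -0.00964617]
 [-0.98636452 -0.0214738  -0.16316833]
 [ 0.16290907  0.01332616 -0.98655109]] [0.01445966 0.50159687 1.06159657]
```

View pics/top0.png

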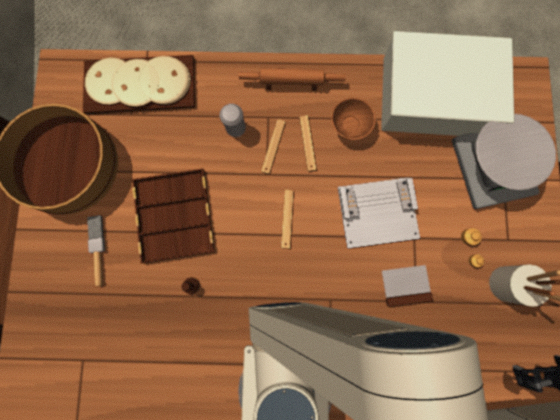

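View pics/scene0.png

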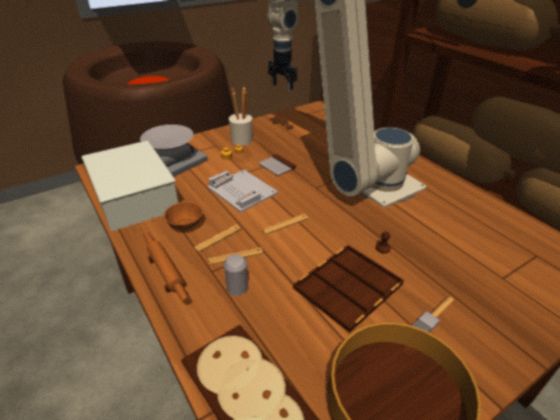

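The top view shows the lone slat at (287,219), the gauge at (380,212), the tray at (174,217), and the two back slats at (273,146) and (308,143). I'll get coarse poses from this view and then refine them with the wrist camera.

```bash
cat > h.py <<'E'
import numpy as np,cv2
from scipy.spatial.transform import Rotation as Ro
from plant import ctrl
def cam(f,o=None):
    if 'mount' in f:
        T=np.eye(4);T[:3,:3]=Ro.from_rotvec(o['tool_rot']).as_matrix();T[:3,3]=o['tcp_pos'];C=T@f['mount'];return C[:3,3],C[:3,:3]
    return -f['R'].T@f['t'],f['R'].T
def ray(f,px,z,o=None):
    c,R=cam(f,o);px=np.atleast_2d(px).astype(float)
    d=np.c_[px,np.ones(len(px))]@np.linalg.inv(f['intrinsics']).T@R.T
    return c+d*((z-c[2])/d[:,2])[:,None]
def proj(f,X,o=None):
    c,R=cam(f,o);p=(np.atleast_2d(X)-c)@R@f['intrinsics'].T;return p[:,:2]/p[:,2:]
def rects(f,mask,z,roi,o=None,amin=60):
    m=np.zeros_like(mask);x0,y0,x1,y1=roi;m[y0:y1,x0:x1]=mask[y0:y1,x0:x1]
    out=[]
    for c in cv2.findContours(m,cv2.RETR_EXTERNAL,cv2.CHAIN_APPROX_NONE)[0]:
        if cv2.contourArea(c)<amin: continue
        P=ray(f,c[:,0],z,o)[:,:2]
        (cx,cy),(w,h),a=cv2.minAreaRect((P*1000).astype(np.float32))
        if w>h: w,h,a=h,w,a+90   # h along length; a = direction of the short axis from world x
        a=(a+90)%180-90
        out.append((cx/1000,cy/1000,w,h,a))
    return out
def down(yaw): # tool z down; tool y axis (closing) along world direction yaw
    y=np.array([np.cos(yaw),np.sin(yaw),0]);z=np.array([0,0,-1.]);return Ro.from_matrix(np.c_[np.cross(y,z),y,z]).as_rotvec()
E
python3 - <<'E'
from h import *
import pickle
f=pickle.load(open('top.pkl','rb'));hsv=cv2.cvtColor(f['color'],cv2.COLOR_RGB2HSV)
for p in[(287,219),(355,235),(160,217),(250,250),(304,140)]:print(p,hsv[p[1],p[0]])
sl=cv2.inRange(hsv,(10,60,170),(30,200,255));print('sl',rects(f,sl,.01,(250,100,330,260)))
g=cv2.inRange(hsv,(0,0,110),(180,70,255));print('g',rects(f,g,.01,(325,165,435,255)))
t=cv2.inRange(hsv,(0,0,0),(180,255,75));print('t',rects(f,t,.02,(125,160,225,270)))
c,R=cam(f);print(c)
E
```

```text
(287, 219) [ 16 129 217]
(355, 235) [ 11  30 205]
(160, 217) [  9 177  82]
(250, 250) [ 12 165 165]
(304, 140) [ 15 129 215]
sl [(0.4728583984375, 0.05132273483276367, 123.33399963378906, 172.6793212890625, -87.93643140792847), (0.5113390808105469, 0.0005514755249023438, 164.2793731689453, 233.0513916015625, 0.1668117493391037), (0.6169100952148437, 0.002635013580322266, 15.24691104888916, 100.59711456298828, 1.1965056657791138), (0.6494915161132813, 0.001417255401611328, 22.96319007873535, 80.09745788574219, -1.9294586181640625), (0.6917279052734375, 0.07456002807617187, 66.86106872558594, 180.43960571289062, 75.08999633789062), (0.6974840698242187, -0.015697853088378906, 94.87232208251953, 170.85043334960938, -80.78989315032959)]
g [(0.49647296142578123, -0.26263946533203125, 181.89205932617188, 220.8036651611328, 8.734081268310547)]
t [(0.3592254333496094, 0.31480242919921875, 19.202983856201172, 140.116943359375, 10.03114128112793), (0.4723448486328125, 0.3321259155273438, 214.98428344726562, 248.0313720703125, -79.57711696624756)]
[0.32147588 0.01107923 1.12930346]
```

```bash
python3 - <<'E'
from h import *
import pickle
f=pickle.load(open('top.pkl','rb'))
s=ray(f,[[287,219],[290,190],[286,247]],.01);print(s)
a=np.arctan2(*(s[1]-s[2])[[1,0]]);print(np.degrees(a))
# closing axis: gauge yaw 8.7deg ; slat width axis a-90
for n,p,yaw in(('gauge',[.47,-.255,.36],np.radians(8.7)),('slat',[s[0][0]-.04,s[0][1],.33],a-np.pi/2)):
    best=None
    for y in(yaw,yaw+np.pi):
        q=ctrl.solve_ik(p,down(y));print(n,np.degrees(y),q)
        if q is not None and (best is None or abs(q[5])<abs(best[5])):best=q
    ctrl.movej(best);ctrl.pause(.2);o=ctrl.observe();w=ctrl.grab_frame('wrist')
    pickle.dump((w,o),open(n+'.pkl','wb'));cv2.imwrite(f'pics/w_{n}.png',w['color'][:,:,::-1]);print(o['t'],o['tcp_pos'],w['mount'])
a=[cv2.imread(f'pics/w_{n}.png') for n in('gauge','slat')]
cv2.imwrite('pics/w_both.png',cv2.resize(np.vstack(a),(560,840))[:600] if 0 else cv2.resize(np.hstack(a),(800,300)))
E
```

```text
[[ 0.46906276  0.00548989  0.01      ]
 [ 0.55503131 -0.00155254  0.01      ]
 [ 0.38814648  0.00669658  0.01      ]]
-2.8298281410063013
gauge 8.7 [-0.65409559  0.22997529  0.30631744  1.64713847  0.          0.76485709]
gauge 188.7 [-0.65409559  0.22997529  0.30631744  1.64713847  0.         -2.37673556]
1.9583 [ 0.4696255  -0.25573971  0.35968312] [[-4.59954397e-04 -9.56565263e-01 -2.91517899e-01  7.28757966e-02]
 [ 9.99999832e-01 -5.42669750e-04  2.02885357e-04 -3.82778110e-05]
 [-3.52271030e-04 -2.91517757e-01  9.56565352e-01 -1.43822530e-01]
 [ 0.00000000e+00  0.00000000e+00  0.00000000e+00  1.00000000e+00]]
slat -92.8298281410063 [-1.83287044e-01  3.72223535e-02  3.70009289e-04  1.53394398e+00
 -4.44089210e-16  3.00769543e+00]
slat 87.1701718589937 [-1.83287044e-01  3.72223535e-02  3.70009289e-04  1.53394398e+00
  0.00000000e+00 -1.33897226e-01]
3.2417 [0.42952179 0.00458945 0.32982564] [[-4.60504534e-04 -9.56724232e-01 -2.90995760e-01  7.38381477e-02]
 [ 9.99999373e-01 -1.43671352e-04 -1.11015495e-03 -1.14161674e-03]
 [ 1.02030439e-03 -2.90996089e-01  9.56723699e-01 -1.43822203e-01]
 [ 0.00000000e+00  0.00000000e+00  0.00000000e+00  1.00000000e+00]]
```

View pics/w_both.png

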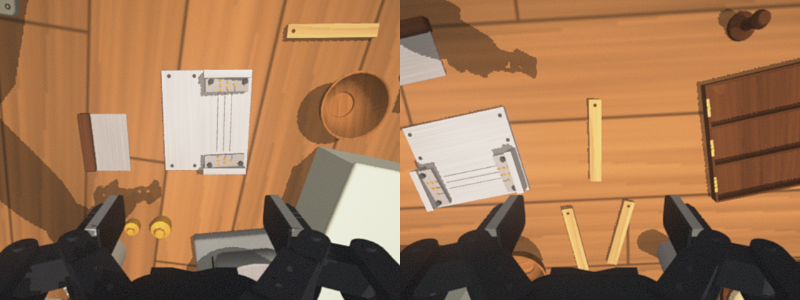

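The wrist views are clear. In the left half the plate spans x 162–252, y 70–173, with its open side at left. In the right half the slat is at (595,140) and the tray is at the right edge. I'll fit edges to these.

```bash
python3 - <<'E'
from h import *
import pickle
w,o=pickle.load(open('slat.pkl','rb'));hsv=cv2.cvtColor(w['color'],cv2.COLOR_RGB2HSV)
for p in[(273,196),(240,196),(20,230)]:print(p,hsv[p[1],p[0]])
t=np.array([[273,196]]);s0=hsv[196,273].astype(int)
m=cv2.inRange(hsv,(18,60,190),(30,255,255));print('slat',rects(w,m,.01,(230,120,330,270),o))
print('coverage',(m[120:270,230:330]>0).sum())
for nm in('gauge','slat'):
    w,o=pickle.load(open(nm+'.pkl','rb'));hsv=cv2.cvtColor(w['color'],cv2.COLOR_RGB2HSV)
    g=cv2.inRange(hsv,(0,0,120),(180,60,255))
    cs=cv2.findContours(g,cv2.RETR_EXTERNAL,cv2.CHAIN_APPROX_NONE)[0]
    pc=proj(w,[.47,-.26,.01],o)[0];print(nm,pc)
    for c in cs:
        if cv2.contourArea(c)<2000:continue
        P=ray(w,c[:,0],.01,o)[:,:2]
        if np.linalg.norm(P.mean(0)-[.5,-.26])>.06:continue
        cen=np.array([.4965,-.2575]);a=np.radians(8.7)
        for it in range(6):
            R=np.array([[np.cos(a),-np.sin(a)],[np.sin(a),np.cos(a)]]);G=(P-cen)@R
            k=8 if it<3 else 4
            k/=1000
            N=G[(abs(G[:,0]+.095)<k)&(abs(G[:,1])<.095)]
            L=G[(abs(G[:,1]-.105)<k)&(G[:,0]>-.085)&(G[:,0]<-.03)]
            Rr=G[(abs(G[:,1]+.105)<k)&(G[:,0]>-.085)&(G[:,0]<-.03)]
            if min(map(len,(N,L,Rr)))<5:break
            sl=np.polyfit(N[:,1],N[:,0],1)[0]
            dx=N[:,0].mean()+.095;dy=((L[:,1].mean()-.105)+(Rr[:,1].mean()+.105))/2
            cen=cen+R@[dx,dy];a-=np.arctan(sl)
        print(nm,cen,np.degrees(a),len(N),len(L),len(Rr),'w',L[:,1].mean()-Rr[:,1].mean() if len(L)and len(Rr) else None,cv2.minAreaRect((P*1000).astype(np.float32)))
E
```

```text
(273, 196) [ 21 117 242]
(240, 196) [ 15 157 221]
(20, 230) [ 13 147 210]
slat [(0.47244140625, 0.003334529876708984, 22.58148956298828, 167.7924041748047, 87.48825073242188)]
coverage 1741
gauge [271.19483501 168.58541534]
gauge [ 0.50159808 -0.26024218] 8.919126419333832 126 39 35 w 0.20762043397304358 ((496.8099670410156, -266.3766784667969), (180.54104614257812, 221.60240173339844), 8.935911178588867)
slat [ 92.28636616 206.90026975]
slat [ 0.50121444 -0.25944027] 8.882553030942917 128 38 36 w 0.21065794568107646 ((499.9382629394531, -273.02667236328125), (184.86083984375, 239.36264038085938), 8.916168212890625)
```

```bash
cat >> h.py <<'E'
GC=np.array([.5014,-.2598]);GA=np.radians(8.9)
GR=np.array([[np.cos(GA),-np.sin(GA)],[np.sin(GA),np.cos(GA)]])
def gp(x,y,z): return np.r_[GC+GR@[x,y],z]   # gauge -> world
def st(s=''):
    o=ctrl.observe();F=o['wrist_force'];g=GR.T@(np.array(o['tcp_pos'][:2])-GC)
    print(s,'t%.2f'%o['t'],'tcp',np.round(o['tcp_pos'],4),'g',np.round(g*1e3,1),'Fg',np.round(np.r_[GR.T@F[:2],F[2]],2),'op%.4f'%o['opening'],'gf',np.round(o['grip_force'],1));return o
E
python3 - <<'E'
from h import *
s=np.array([.4718,.0040]);yaw=np.radians(87.5)
ctrl.grip(.05,25)
ctrl.move_pose([*s,.05],down(yaw));st('above')
ctrl.move_straight([*s,.003],velocity=.08);st('down')
ctrl.grip(.0,25);st('gripped')
ctrl.move_straight([*s,.10]);st('up')
ctrl.move_pose(gp(-.05,0,.10),down(GA));ctrl.pause(.2);o=st('over');
import pickle
w=ctrl.grab_frame('wrist');pickle.dump((w,o),open('held.pkl','wb'))
hsv=cv2.cvtColor(w['color'],cv2.COLOR_RGB2HSV)
cv2.imwrite('pics/held.png',w['color'][:,:,::-1])
E
```

```text
above t4.83 tcp [0.4727 0.0039 0.0509] g [ 12.4 264.9] Fg [-0.02  0.21  0.39] op0.0499 gf 0.0
down t5.56 tcp [0.4722 0.0039 0.0034] g [ 11.9 265.1] Fg [-0.01  1.18  0.55] op0.0498 gf 0.0
gripped t5.91 tcp [0.4722 0.0039 0.0036] g [ 12.  265.1] Fg [-1.98  0.72  6.21] op0.0234 gf 24.7
up t6.71 tcp [0.4713 0.0041 0.0993] g [ 11.1 265.3] Fg [-0.99  0.02  0.07] op0.0227 gf 24.6
over t7.97 tcp [ 0.4524 -0.2664  0.1001] g [-49.4   1.1] Fg [-0.88  0.   -0.44] op0.0232 gf 24.6
```

View pics/held.png

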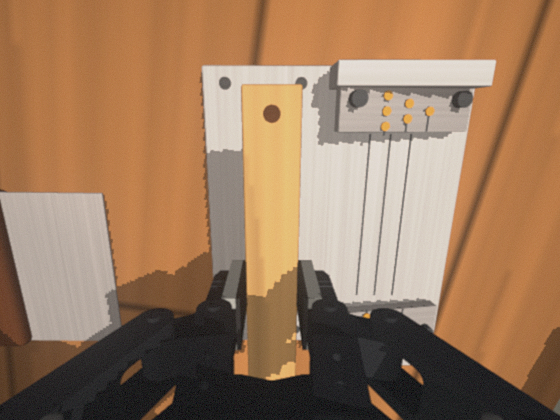

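The slat is held squarely, its end at row 85 between columns 243 and 302. I'll compute where it sits along the gauge y axis, then lay it down.

```bash
python3 - <<'E'
from h import *
import pickle
w,o=pickle.load(open('held.pkl','rb'))
P=ray(w,[[243,85],[302,85],[246,250],[298,250]],.1065,o)[:,:2]
G=(P-GC)@GR;print(np.round(G*1e3,1))
e=G[:2].mean(0);off=e[1]-.085;ang=np.degrees(np.arctan2(*( G[:2].mean(0)-G[2:].mean(0))));print('slat y off in gauge %.1fmm'%(off*1e3),'ang',ang)
d=np.array(o['tcp_pos']);g=GR.T@(d[:2]-GC)
y=g[1]-off
print('target tcp y',y)
ctrl.move_straight(gp(-.05,y,.03));st('low')
ctrl.move_straight(gp(-.05,y,.0142),velocity=.03);ctrl.pause(.2);st('near')
E
```

```text
[[-60.6  84.9]
 [-37.8  84.9]
 [-60.9  15.8]
 [-37.5  15.9]]
slat y off in gauge -0.1mm ang 0.0034490056192570027
target tcp y 0.0011612016636492273
low t8.63 tcp [ 0.4522 -0.2665  0.0305] g [-49.7   1. ] Fg [ 0.06  1.5  -0.28] op0.0227 gf 24.6
near t9.51 tcp [ 0.4519 -0.2664  0.0143] g [-50.    1.1] Fg [-0.03 -1.08  0.69] op0.0228 gf 24.6
```

```bash
cat > push.py <<'E'
from h import *
def fx(n=5):
    v=[]
    for _ in range(n):
        ctrl.pause(.01);v.append(GR.T@np.array(ctrl.observe()['wrist_force'][:2]))
    return np.mean(v,0)
def push(x,xmax,y,z,base,coarse=.0004,fine=.0001,target=4.5):
    step=coarse;log=[]
    while x<xmax:
        x+=step;ctrl.move_straight(gp(x,y,z),velocity=.012)
        f=base-fx(3 if step==coarse else 6)[0]
        log.append((round(x*1e3,2),round(f,2)))
        if f>1.5: step=fine
        if f>target: break
    return x,log
E
python3 - <<'E'
from push import *
y=.00116;z=.0145
ctrl.grip(.030,20);st('open')
ctrl.move_straight(gp(-.015,y,z),velocity=.05);st('moved')
t0=ctrl.observe()['t']
vs=[]
x=-.015
for _ in range(6):
    x+=.0004;ctrl.move_straight(gp(x,y,z),velocity=.012);vs.append(fx(3))
print(np.round(vs,2));st()
print('per step',(ctrl.observe()['t']-t0)/6)
o=ctrl.observe();w=ctrl.grab_frame('wrist');cv2.imwrite('pics/mid.png',w['color'][:,:,::-1])
import pickle;pickle.dump((w,o),open('mid.pkl','wb'))
E
```

```text
open t9.75 tcp [ 0.4519 -0.2664  0.0142] g [-50.    1.1] Fg [-0.58 -1.36  0.05] op0.0300 gf 0.0
moved t10.60 tcp [ 0.4862 -0.2608  0.0144] g [-15.1   1.3] Fg [-0.67  0.22  0.  ] op0.0299 gf 0.0
[[-0.16  0.47]
 [ 0.02 -0.6 ]
 [-0.33 -0.01]
 [ 0.35 -0.11]
 [-0.28  0.38]
 [ 0.13  0.13]]
 t12.25 tcp [ 0.4888 -0.2606  0.0145] g [-12.6   1.1] Fg [0.38 0.31 0.46] op0.0300 gf 0.0
per step 0.2750000000000001
```

View pics/mid.png

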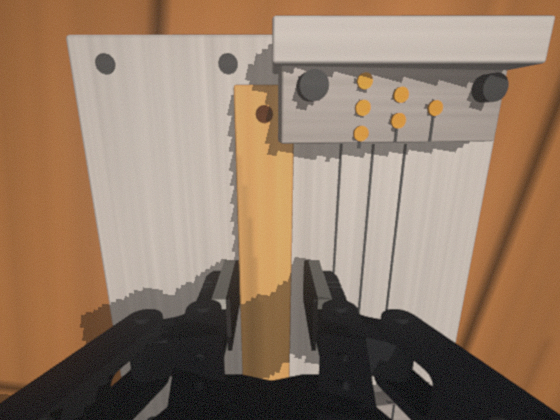

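The slat is straight and entering under the lips. Next I'll push gently, checking force through each expected stop zone.

```bash
python3 - <<'E'
from push import *
import pickle
y=.00116;z=.0145
base=0.
for a,b in((.004,.0135),(.018,.0275),(.032,.042)):
    ctrl.move_straight(gp(a,y,z),velocity=.03)
    f=fx(6);print('zone',a,f)
    if abs(f[0])>2.5: print('early contact');break
    x,log=push(a,b,y,z,base);print(log[-25:])
    if log[-1][1]>4.5:break
ctrl.pause(.3);print('hold',fx(8));st('end')
o=ctrl.observe();w=ctrl.grab_frame('wrist');cv2.imwrite('pics/wedge.png',w['color'][:,:,::-1])
pickle.dump((w,o),open('wedge.pkl','wb'));pickle.dump(x,open('x.pkl','wb'))
E
```

```text
zone 0.004 [-0.15785147  0.00991665]
[(4.4, np.float64(0.12)), (4.8, np.float64(0.13)), (5.2, np.float64(0.0)), (5.6, np.float64(0.3)), (6.0, np.float64(-0.22)), (6.4, np.float64(-0.07)), (6.8, np.float64(-0.42)), (7.2, np.float64(-0.25)), (7.6, np.float64(-0.36)), (8.0, np.float64(0.18)), (8.4, np.float64(-0.07)), (8.8, np.float64(0.12)), (9.2, np.float64(0.01)), (9.6, np.float64(0.13)), (10.0, np.float64(-0.31)), (10.4, np.float64(-0.08)), (10.8, np.float64(-0.24)), (11.2, np.float64(0.03)), (11.6, np.float64(0.23)), (12.0, np.float64(0.19)), (12.4, np.float64(0.26)), (12.8, np.float64(-0.16)), (13.2, np.float64(0.06)), (13.6, np.float64(0.26))]
zone 0.018 [ 0.42933614 -0.19946276]
[(18.4, np.float64(0.13)), (18.8, np.float64(0.18)), (19.2, np.float64(0.05)), (19.6, np.float64(0.33)), (20.0, np.float64(0.11)), (20.4, np.float64(-0.3)), (20.8, np.float64(0.16)), (21.2, np.float64(-0.03)), (21.6, np.float64(0.07)), (22.0, np.float64(0.07)), (22.4, np.float64(-0.1)), (22.8, np.float64(0.39)), (23.2, np.float64(0.74)), (23.6, np.float64(3.34)), (23.7, np.float64(4.0)), (23.8, np.float64(5.35))]
hold [-4.98781779  0.06589897]
end t24.82 tcp [ 0.5245 -0.255   0.0145] g [23.6  1.2] Fg [-4.27  0.94  2.73] op0.0299 gf 2.6
```

View pics/wedge.png

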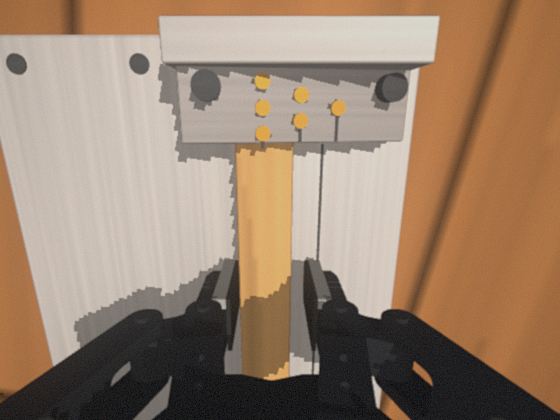

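The far edge (column ~294) stops at the two-pip mark (tick ~300), with the slat centre at about 20.5 mm, so this is the 10 mm slat. I'll firm the push slightly, hold it, pull the slat out with the front finger, regrip and carry it over the tray.

```bash
python3 - <<'E'
from push import *
import pickle
y=.00116;z=.0145;x=pickle.load(open('x.pkl','rb'))
x,log=push(x,x+.0004,y,z,0.,coarse=.0001,target=6.3);print(log)
ctrl.pause(.4);print('hold',fx(6))
ctrl.move_straight(gp(0,y,z),velocity=.03);st('pull')
ctrl.move_straight(gp(-.050,y,z),velocity=.06);st('out')
ctrl.move_straight(gp(-.047,y,z),velocity=.03)
ctrl.grip(0,25);st('grip')
ctrl.move_straight(gp(-.047,y,.11),velocity=.12)
q=ctrl.solve_ik([.4723,.3321,.15],down(np.radians(10.4)));print(q)
ctrl.move_pose([.4723,.3321,.15],down(np.radians(10.4)));ctrl.pause(.2);o=st('tray')
w=ctrl.grab_frame('wrist');cv2.imwrite('pics/tray.png',w['color'][:,:,::-1]);pickle.dump((w,o),open('tray.pkl','wb'))
E
```

```text
[(23.9, np.float64(5.01)), (24.0, np.float64(5.9)), (24.1, np.float64(5.73)), (24.2, np.float64(6.16)), (24.3, np.float64(7.33))]
hold [-6.2632957 -0.1789258]
pull t27.65 tcp [ 0.5013 -0.2587  0.0145] g [0.1 1.1] Fg [ 0.59  0.04 -0.08] op0.0301 gf 0.0
out t28.63 tcp [ 0.4521 -0.2665  0.0146] g [-49.8   1. ] Fg [ 0.55  0.4  -0.34] op0.0303 gf 0.0
grip t29.10 tcp [ 0.455  -0.2659  0.0145] g [-46.8   1.2] Fg [ 0.39 -0.69  1.75] op0.0233 gf 24.6
[ 0.46753519  0.33901116 -0.07260052  1.15918466  0.          1.85681728]
tray t32.39 tcp [0.4727 0.3315 0.15  ] g [ 63.1 588.6] Fg [-0.67 -0.08 -0.66] op0.0226 gf 24.5
```

View pics/tray.png

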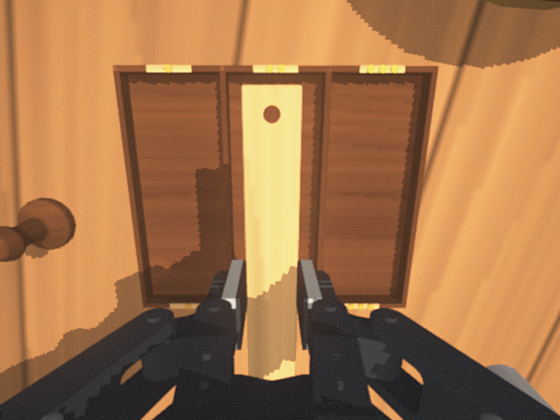

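The slat is over the middle compartment, which has two pips at about (273,69). The tray's outer corners are (115,66), (437,66), (145,308) and (405,308); I'll cast those to check the centre.

```bash
python3 - <<'E'
from h import *
import pickle
w,o=pickle.load(open('tray.pkl','rb'))
P=ray(w,[[115,66],[437,66],[405,307],[145,307]],.02,o)[:,:2];print(np.round(P,4),np.linalg.norm(P-np.roll(P,1,0),axis=1))
c=P.mean(0);d=P[1]-P[0];a=np.arctan2(d[1],d[0]);print(c,np.degrees(a))
if np.linalg.norm(c-[.4723,.3321])<.008:
    a=np.radians(10.4) if abs(a-np.radians(10.4))>.05 else a
    ctrl.move_pose([*c,.06],down(a));st()
    ctrl.move_straight([*c,.0095],velocity=.06);ctrl.pause(.2);st('low')
    ctrl.grip(.034,20);st('released')
    ctrl.move_straight([*c,.06],velocity=.08)
    ctrl.move_straight([c[0]-.06,c[1]-.15,.25],velocity=.2);st('clear')
    f=ctrl.grab_frame('top');cv2.imwrite('pics/final.png',cv2.resize(f['color'][130:270,120:330,::-1],None,fx=3,fy=3))
E
```

```text
[[0.3363 0.4166]
 [0.5773 0.4605]
 [0.6151 0.2546]
 [0.3733 0.2107]] [0.20927593 0.24490553 0.20932823 0.24572374]
[0.47549196 0.33559606] 10.309899556150098
 t32.89 tcp [0.4755 0.3355 0.0603] g [ 66.5 592.1] Fg [0.29 0.5  0.15] op0.0233 gf 24.6
low t34.08 tcp [0.4757 0.3357 0.0097] g [ 66.7 592.3] Fg [ 0.4  -0.51 -0.55] op0.0230 gf 24.6
released t34.35 tcp [0.4755 0.3356 0.0096] g [ 66.6 592.3] Fg [ 0.13  0.33 -0.3 ] op0.0336 gf 0.0
clear t36.53 tcp [0.4154 0.1858 0.2492] g [-16.1 453.6] Fg [ 0.39  0.44 -0.48] op0.0340 gf 0.0
```

View pics/final.png

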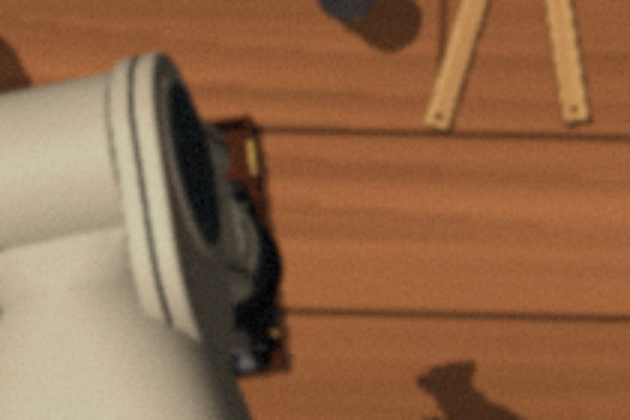

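The arm hides the tray in this view, so I'll move it aside and look again before handing in.

```bash
python3 - <<'E'
from h import *
q=np.array(ctrl.observe()['qpos']);q[0]-=1.0;ctrl.movej(q);st()
f=ctrl.grab_frame('top');cv2.imwrite('pics/final2.png',cv2.resize(f['color'][100:270,120:330,::-1],None,fx=3,fy=3))
E
```

```text
t38.18 tcp [ 0.3812 -0.2484  0.2492] g [-117.    29.8] Fg [-1.08 -0.32 -0.19] op0.0337 gf 0.0
```

View pics/final2.png

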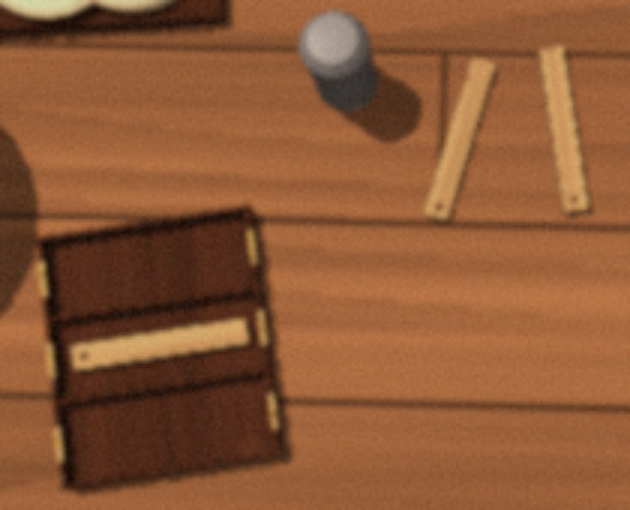

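The slat lies flat and centred in the middle (two-pip) compartment at (160,343). The two back slats, at (460,140) and (567,130), are where they started.

```bash
python3 -c "
from plant import ctrl
print(ctrl.close_job())"
```

```text
the job is handed in; nothing more can be done
None
```

The slat wedged at the two-pip mark (10 mm thick) and now lies released in the two-pip compartment; the job was handed in at about 38 s of the 64 s allowed, but no verdict was returned.

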